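# Lock a mould board in its bench dock

## Task

Load the mould board into the bench dock: press the red latch plate down behind the board and hold it down while you push the board fully home past the latch's two ears, then let the latch snap up behind it. Then push the loose dark wedge further into its slot beside the board until it locks the board tight, and leave everything else on the bench where it is.

Things in the scene. Friction and masses are not known exactly. Their poses are not given: they have to be found in the camera images.
- dock: Fixed light-wood bench dock, 315 mm long, 170 mm wide, 66 mm high. Origin on the table, below the middle between the inner faces of the latch ears; x points the way the board goes in, y to the side where the wedge is, z up. Runners, fence and base start at x = -175 mm; end stop, 56 mm high, has its face at x = 129 mm. Coordinates called 'dock' below are in this frame.
- runway (a point): Middle of the board's sliding way at dock x = 0, y = 0, z = 36 mm (top of the two runners, which lie at y = +-43..55 mm; axes as the dock). Fence on the -y side: face at y = -59 mm, 54 mm high, full length; for dock x = 15..130 mm a steel lip over it reaches in to y = -51 mm at z = 57.5 mm.
- wedge_slot (a point): Mouth of the wedge slot at dock x = 5, y = 63, z = 38 mm, which is the top of the floor the wedge slides on (y = 56..92, dock x = -140..130 mm). The slot lies between the board's edge and a slanted wooden cheek, 66 mm high, dock x = 2..130 mm, whose inner face runs from y = 78 mm at x = 5 to y = 63 mm at x = 110 mm. The floor before the mouth is open.
- latch (a joint): Red sprung latch plate of the dock; slides straight down: 0 = up (retaining), 0.018 m = fully down. About 3 N starts it, 7 N holds it fully down; it springs up by itself when let go. Down 12.5 mm or more its ears let the board pass; 14 to 16 mm is a good press.
- latch_tread (a point): Point on top of the red tread at dock x = -140, y = 0, z = 32 mm when up; moves with the plate. The tread is 50 mm wide and flat, from dock x = -168 to 0 mm, between the runners: under the waiting board and out behind it. A fingertip can press anywhere on it, slide along it and pass between the ears.
- latch_ears (a point): Middle between the tops of the latch's two red ears: dock x = -5, y = 0, z = 48 mm when up (12 mm above the runners); moves with the plate. The ears are upright posts 10 x 10 mm at y = +-30..40 mm, 60 mm clear between them, inner faces at dock x = 0, outer at x = -10 mm. Upright faces: the board cannot ride over them.
- mould_board: Loose wooden board 120 mm long (x), 110 mm wide, 18 mm thick, about 0.5 kg, with a fixed white plaster hump mould (80 mm across, 22 mm high). Origin: centre of its underside; x points the way in, z up. It waits on the runners before the ears. Fully home it lies between ears and end stop, origin at dock x = 60..69 mm (9 mm play), z = 36 mm; free sideways by about 4 mm.
- wedge: Loose waxed dark wedge 120 mm long (x), 34 high, 12 thick at the leading thin end (+x), 29 at the thick end. Origin on its underside at mid-length on the flat face towards the board; body lies to +y (middle of thick end: x = -60, y = 14, z = 17 mm). Its thin end starts in the slot. Pushed along dock +x it shifts the board to the fence and is tight at about dock x = 50 mm; about 15 N sets it.
- water_bowl: Round pale bowl with cloudy water, 135 mm wide, 62 mm high; bystander, origin at centre of underside.
- red_jar: White jar with red cap, 48 mm wide, 68 mm high; bystander, origin at centre of underside.
- bisque_cup: Pinkish-brown bisque cup, 72 mm wide, 80 mm high; bystander, origin at centre of underside.
Things that resemble listed ones, but are neither listed nor needed, are in the scene too. Of the things like the wedge, leave any that is yellow; of the rest the larger one is meant.

How it is judged:
By the outcome, as a careful person would: the job done as asked, in the order asked, and still so for the second after the job is handed in, with the robot touching nothing.
It also fails if it takes over 58 s, if anything falls off the work surface, if the arm or the gripper's body presses on something with over 40 N, if the wrist force passes 120 N, or if a joint passes its speed limit or range.

## Robot

A 7-joint arm with a two-finger parallel gripper is mounted at the origin on the work surface; the furniture and walls round the work are solid. World frame = base frame: x ahead of the robot, y to its left, z up, the work surface at z = 0. Lengths are in mm, angles in rad, forces in N, time in s.
With the tool pointing down it reaches from about 425 to 825 mm from the base axis. Payload 3.6 kg.
Tool frame: the origin (TCP) lies on the mounting face of the last link; the fingertips stand 173 mm ahead of it and the grasp point (between the pads) lies 155 mm ahead of it; z points along the fingers, y is the line along which they close (so a half turn about z gives the same grasp; the last joint's range is limited). The gripper opens to 85 mm and grips with 20 to 120 N. Pads are 22 mm wide; open, the fingers measure 114 mm over their backs; the gripper's body (76 mm by 85 mm) begins 54 mm behind the grasp point. The pads swing forward as they close: fully open they stand 13 mm farther back than shut.
Start: joints at [1.323, 0.615, -0.013, 1.423, 0.008, 1.103, -0.04], TCP at [142.367, -634.198, 404.697] pointing down, gripper open.
Joint ranges: [-3.12, 3.12], [-0.3, 2.06], [-1.34, 1.32], [0.26, 2.42], [-1.36, 4.5], [0.01, 1.98], [-2.84, 2.84]. Speed limits (rad/s): [2.79, 2.79, 3.14, 3.14, 3.14, 3.14, 3.14].

## Interface

Orientations are given as a unit quaternion [x, y, z, w].
In Python, from bench import status, cams, ticket gives the robot as it stands.
- The arm moves only by the tool drive_tool, never from a script. Its argument "motion" is a list of rows, each a list of 2 entries, a list of its own where there are three numbers: the shift along the tool's x, y, z in cm, then the turn, a rotation vector about the tool's x, y, z in rad. A call has 1 to 10 rows; each row is the pose to reach, as a shift and turn from the pose commanded when the call began, along the tool's axes at that moment; what a row does not reach only later rows make up. A row lasts 1/10 s, in which the tool goes at most 50 mm and 8.59 degrees, less where a joint would pass 70% of its speed; a pose out of reach is approached as far as the arm can. A call with a gripper value outside its range is refused whole. "fingers" is the closure, from 0 (fully open) to 1 (shut), set as the call begins (left out, the last holds). The fingers move at their own pace and stop on an object; "grip_force" is the grip in N (left out, the last holds). Time passes only in rows, so rows that repeat a pose let the fingers close. It gives the time, the measured TCP pose, the force, the opening and the grip force at its end, in the units of the state.
- status.observe(): the state, without advancing time (a new reading comes with each control period).
- cams.capture(name): name is "side" or "top"; returns a dict with "image" (480x640x3 uint8, blue, green, red), "fov_y" (degrees; the focal length in pixels is half the picture's height over the tangent of half this angle, whatever the lens; pixels are square), "cx", "cy" (the principal point, pixels), "cam_to_world" (4x4, takes a point from camera to world coordinates). Camera axes: x right, y down, z forward; pixel columns grow to the right and rows downward; lengths in mm; the calibration is good to about 2 mm. A picture is of the moment at which its call begins. There is no depth.
- ticket.job_done(): hands the job in; it is judged then, once.
The state is a dict: "t": time; "joint_pos": joint angles; "joint_vel": joint speeds; "joint_efforts": joint torques, N m; "position": TCP position; "eef_rot": TCP orientation; "wrist_force": force on the tool from outside, world axes, zero at the start; "torque": the same for the moment, N m; "opening": finger opening in mm; "gripper_force": force on a finger pad.
Only numpy, scipy, OpenCV 4.12 (cv2) and the standard library are available. Lean on these libraries where they do the work, as an engineer would, in place of code of your own. Each camera call takes 0.05 s, during which the arm holds its last target. There are 200 camera calls.

## Working session

There is one attempt and no reset: what is moved stays moved. The work goes in short steps, Python scripts to look and compute and a tool call to move; the robot and the scene stay as the last step left them, time stands still between calls to the robot, and variables do not carry over. Pictures are saved under pics/ and viewed, at most 10 in all, crops included, and the job is handed in when it is done.

Besides the shell and the picture viewer there is one more tool, called after "Emit:" as name(argument=value, ...), one argument or row to a line, values as JSON. drive_tool: Moves the arm, as the interface text tells. Its arguments: {"type":"object","properties":{"motion":{"type":"array"},"fingers":{"type":"number"},"grip_force":{"type":"number"}},"required":["motion"]}

```bash
ls; mkdir -p pics
python3 - <<'E'
from bench import status,cams
import cv2,json,numpy as np,pickle
s=status.observe(); print({k:np.round(v,3).tolist() for k,v in s.items()})
for n in("top","side"):
    c=cams.capture(n); cv2.imwrite(f"pics/{n}0.png",c["image"]); pickle.dump(c,open(f"{n}0.pkl","wb")); print(n,c["fov_y"],c["cx"],c["cy"],np.round(c["cam_to_world"],3).tolist())
E
```

```text
pics
{'t': 0.0, 'joint_pos': [1.323, 0.616, -0.013, 1.425, 0.008, 1.103, -0.04], 'joint_vel': [0.0, 0.001, -0.0, -0.0, 0.001, -0.001, -0.001], 'joint_efforts': [0.001, -46.921, 0.259, -17.103, 0.01, 0.01, 0.0], 'position': [142.315, -633.912, 403.545], 'eef_rot': [0.994, 0.11, -0.0, -0.001], 'wrist_force': [-0.594, 0.321, 0.207], 'torque': [-0.008, 0.046, 0.04], 'gripper_force': 0.0, 'opening': 85.097}
top 46.72903415709845 308.76314902286464 237.37001235368058 [[-0.028, -0.993, 0.112, 227.045], [-0.999, 0.025, -0.026, -29.588], [0.023, -0.113, -0.993, 1348.09], [0.0, 0.0, 0.0, 1.0]]
side 48.67561409415066 322.1728147576849 239.97053384979688 [[0.999, 0.033, -0.006, 343.386], [0.023, -0.529, 0.848, -1117.883], [0.025, -0.848, -0.53, 722.093], [0.0, 0.0, 0.0, 1.0]]
```

View pics/top0.png

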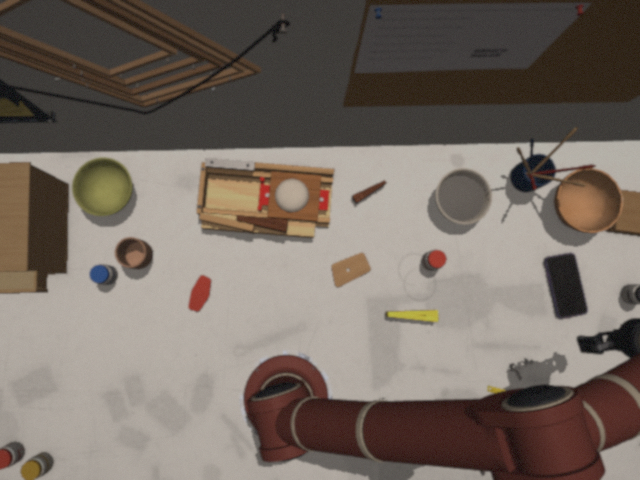

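View pics/side0.png

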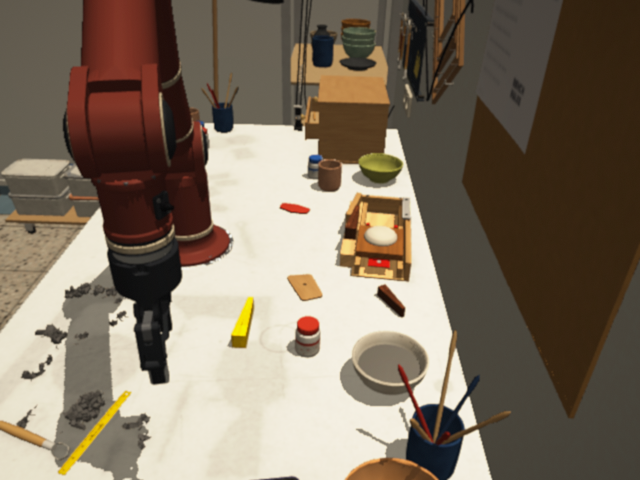

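The top view shows the dock at about px (265,200). Its insertion direction points image-left (world +y), with the wedge on the lower side (world -x) and the red ears and tread at about (265,195) and (325,200). The small dark wedge at (368,192) and the yellow one at (412,315) are decoys. The side view shows the dock at (378,235), with the tread facing the camera.

```bash
cat > h.py <<'E'
import numpy as np,cv2,pickle
def ray(c,u,v):
    f=240/np.tan(np.radians(c["fov_y"]/2)); T=np.array(c["cam_to_world"])
    return T[:3,3],T[:3,:3]@np.array([(u-c["cx"])/f,(v-c["cy"])/f,1])
def onz(c,u,v,z):
    o,d=ray(c,u,v); return o+d*(z-o[2])/d[2]
def proj(c,p):
    f=240/np.tan(np.radians(c["fov_y"]/2)); T=np.array(c["cam_to_world"])
    q=T[:3,:3].T@(np.array(p)-T[:3,3]); return np.array([c["cx"]+f*q[0]/q[2],c["cy"]+f*q[1]/q[2]])
def tri(c1,p1,c2,p2):
    A=np.zeros((3,3));b=np.zeros(3);R=[]
    for c,p in((c1,p1),(c2,p2)):
        o,d=ray(c,*p);d=d/np.linalg.norm(d);M=np.eye(3)-np.outer(d,d);A+=M;b+=M@o;R.append((o,M))
    x=np.linalg.solve(A,b); return x,[np.linalg.norm(M@(x-o)) for o,M in R]
def load(n): return pickle.load(open(n+".pkl","rb"))
def crop(im,x0,y0,w,h,k,fn):
    cv2.imwrite(fn,cv2.resize(im[y0:y0+h,x0:x0+w],None,fx=k,fy=k,interpolation=cv2.INTER_CUBIC))
E
python3 - <<'E'
from h import *
t=load("top0");s=load("side0")
a=cv2.resize(t["image"][145:255,185:345],None,fx=5,fy=5,interpolation=cv2.INTER_CUBIC); cv2.imwrite("pics/t1.png",a)
crop(s["image"],325,180,100,110,5,"pics/s1.png")
for c,n in((t,"top"),(s,"side")):
    hsv=cv2.cvtColor(c["image"],cv2.COLOR_BGR2HSV)
    m=cv2.inRange(hsv,(0,190,120),(8,255,255))|cv2.inRange(hsv,(172,190,120),(180,255,255))
    N,l,st,ce=cv2.connectedComponentsWithStats(m)
    print(n,[(st[i].tolist(),ce[i].round(1).tolist()) for i in range(1,N) if st[i,4]>6])
E
```

```text
top [([260, 186, 9, 20, 88], [263.4, 195.1]), ([320, 191, 8, 18, 65], [323.8, 199.9])]
side [([281, 204, 28, 9, 152], [294.2, 208.2]), ([366, 223, 3, 3, 7], [367.3, 224.0]), ([394, 225, 4, 3, 12], [395.5, 226.0]), ([368, 259, 22, 9, 148], [378.7, 263.1]), ([298, 317, 20, 15, 243], [307.7, 324.1]), ([399, 366, 8, 16, 21], [402.8, 372.7]), ([417, 407, 5, 9, 10], [419.3, 411.3]), ([422, 418, 6, 14, 16], [424.6, 424.1])]
```

View pics/t1.png

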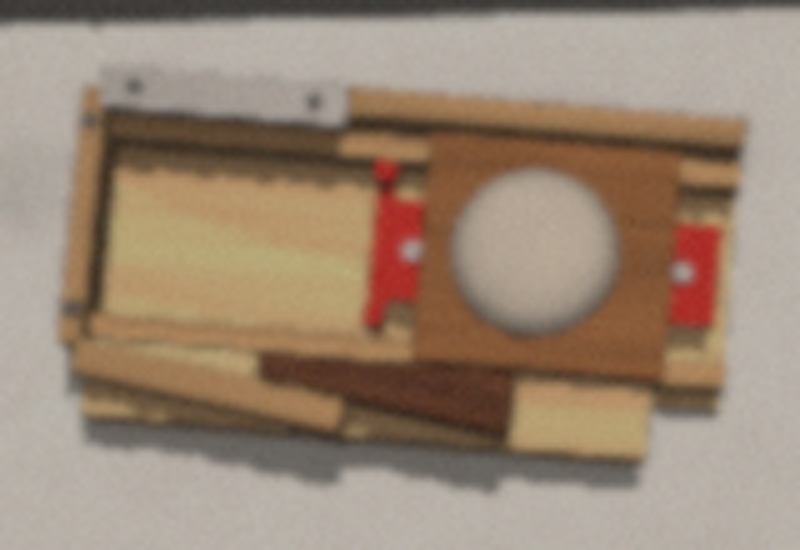

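View pics/s1.png

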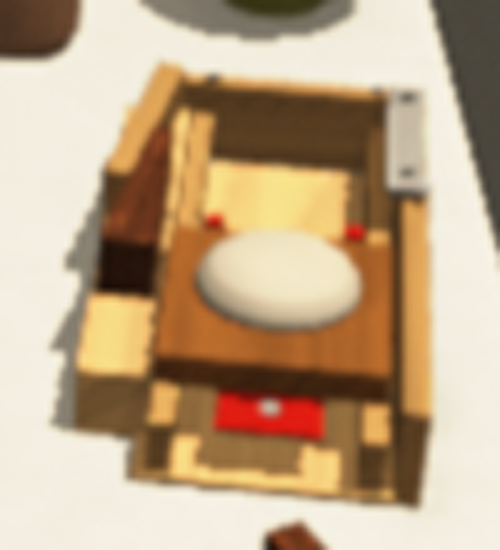

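The crops show the board waiting at crop-top px (430,133)–(664,378) and the dark wedge from (260,365) to (510,410). The lip corners are at (347,123) and (103,108), and the tread end at (716,226)–(714,326). Next I'll cast these to planes.

```bash
cat >> h.py <<'E'
def un(x0,y0,k,u,v): return x0+(u+.5)/k-.5, y0+(v+.5)/k-.5
def kabsch(D,W):
    D=np.array(D);W=np.array(W);a=D-D.mean(0);b=W-W.mean(0)
    th=np.arctan2((a[:,0]*b[:,1]-a[:,1]*b[:,0]).sum(),(a*b).sum())
    R=np.array([[np.cos(th),-np.sin(th)],[np.sin(th),np.cos(th)]]);t=W.mean(0)-R@D.mean(0)
    return th,R,t,W-(D@R.T+t)
E
python3 - <<'E'
from h import *
t=load("top0");s=load("side0")
P=[(386,171,-5,-35,48),(375,318,-5,35,48),(717,226,-168,-25,32),(714,326,-168,25,32),(347,123,15,-51,57.5),(103,108,130,-51,57.5)]
S=[(216,433,-168,25,32),(324,436,-168,-25,32),(390,190,15,-51,57.5),(387,92,130,-51,57.5)]
fit={}
for n,c,L,o in(("top",t,P,(185,145,5)),("side",s,S,(325,180,5))):
    D=[l[2:4] for l in L];W=[onz(c,*un(*o,l[0],l[1]),l[4])[:2] for l in L]
    th,R,tt,res=kabsch(D,W);fit[n]=(R,tt);print(n,np.degrees(th).round(2),tt.round(1),res.round(1).tolist())
    inv=lambda p:((np.array(p)-tt)@R).round(1).tolist()
    fx=lambda u,v,z:inv(onz(c,*un(*o,u,v),z)[:2])
    if n=="top":
        print("screw",fx(682,271,32),"board",[fx(*p,54) for p in((430,133),(684,152),(664,378),(413,358))],"wedge",[fx(*p,72) for p in((514,378),(504,440),(260,352),(260,378))],
         "stopouter",fx(85,88,56),fx(60,340,56),"fence end",fx(745,120,54),"cheek",fx(345,402,66),fx(75,348,66))
    else:
        print("board",[fx(*p,54) for p in((155,363),(388,378))],"wedge",[fx(*p,72) for p in((105,238),(157,243))])
E
```

```text
top 83.8 [483.5  53. ] [[-0.8, -0.3], [-1.9, -1.4], [-0.3, 2.8], [0.7, 0.4], [2.5, -1.0], [-0.1, -0.4]]
screw [-150.1, -1.0] board [[-25.0, -53.0], [-145.9, -54.2], [-145.0, 54.8], [-26.6, 55.2]] wedge [[-75.2, 63.3], [-73.0, 92.5], [43.0, 61.0], [41.9, 73.1]] stopouter [139.3, -60.2] [138.6, 60.9] fence end [-173.7, -72.2] cheek [2.3, 80.2] [129.4, 65.5]
side 84.43 [484.4  50.8] [[-1.1, -5.7], [-1.5, -0.4], [2.0, 5.8], [0.7, 0.3]]
board [[-153.6, 56.1], [-149.4, -50.4]] wedge [[-75.2, 86.5], [-75.9, 61.3]]
```

```bash
cat > nav.py <<'E'
# keeps the commanded TCP pose in cmd.json; python3 nav.py dockx docky tipz [yawdeg] -> final row of next call; then "commit" via -c
import numpy as np,json,sys,os
from scipy.spatial.transform import Rotation as R
from bench import status
TH=np.radians(84.0);O=np.array([483.5,52.5]);C=np.array([[np.cos(TH),-np.sin(TH)],[np.sin(TH),np.cos(TH)]])
def where():
    s=status.observe();r=R.from_quat(s["eef_rot"]);tip=np.array(s["position"])+173*r.apply([0,0,1])
    d=C.T@(tip[:2]-O);return np.r_[d,tip[2]],np.degrees(np.arctan2(*r.apply([1,0,0])[1::-1])),s
if __name__=="__main__":
    a=[float(v) for v in sys.argv[1:]]
    if not os.path.exists("cmd.json"):
        s=status.observe();json.dump({"p":[142.367,-634.198,404.697],"q":list(s["eef_rot"])},open("cmd.json","w"))
    cm=json.load(open("cmd.json"));p=np.array(cm["p"]);r=R.from_quat(cm["q"])
    d,y,s=where();print("t",round(s["t"],2),"tip dock",d.round(1),"yaw",round(y,1),"F dock",(C.T@np.array(s["wrist_force"][:2])).round(1),round(s["wrist_force"][2],1),"cmd err",(np.array(s["position"])-p).round(1))
    if a:
        yaw=np.radians(a[3] if len(a)>3 else 84)
        x=np.array([np.cos(yaw),np.sin(yaw),0]);z=np.array([0,0,-1.]);rt=R.from_matrix(np.c_[x,np.cross(z,x),z])
        pt=np.r_[O+C@np.array(a[:2]),a[2]+173]
        sh=np.round(r.inv().apply(pt-p)/10,2);rv=np.round((r.inv()*rt).as_rotvec(),3)
        print("ROW",sh.tolist(),rv.tolist(),"half",(sh/2).tolist(),(rv/2).tolist())
        json.dump({"p":(p+r.apply(sh*10)).tolist(),"q":(r*R.from_rotvec(rv)).as_quat().tolist()},open("cmd.json","w"))
E
python3 nav.py -158 0 110
```

```text
t 0.1 tip dock [-717.9  267.7  230.6] yaw 12.7 F dock [-0.  -0.2] -0.2 cmd err [-0.1  0.3 -1.1]
ROW [43.27, -44.53, 12.27] [-0.002, -0.001, -1.245] half [21.635, -22.265, 6.135] [-0.001, -0.0005, -0.6225]
```

Emit:
drive_tool(
  motion=[
    [[1.5,-1.55,0.4],[0,0,-0.06]],
    [[4.5,-4.7,1.3],[0,0,-0.18]],
    [[7.9,-8.1,2.2],[0,0,-0.32]],
    [[11.2,-11.5,3.2],[0,0,-0.46]],
    [[14.5,-15.0,4.1],[0,0,-0.6]],
    [[17.9,-18.4,5.1],[0,0,-0.73]],
    [[21.2,-21.8,6.0],[0,0,-0.87]],
    [[24.5,-25.2,7.0],[0,0,-1.01]],
    [[27.9,-28.7,7.9],[0,0,-1.15]],
    [[30.3,-31.2,8.6],[-0.002,-0.001,-1.245]],
  ],
  fingers=1,
  grip_force=40,
)

```text
t: 1.1
position: [370.8, -260.4, 318.3]
eef_rot: [0.741, 0.672, 0.0, 0.001]
wrist_force: [-0.2, -0.2, 0.3]
opening: -0.1
gripper_force: 0.0
```

```bash
python3 - <<'E'
import json,numpy as np
from scipy.spatial.transform import Rotation as R
from bench import status
s=status.observe();print(s["position"],s["opening"])
# cmd: start pose + rounded row
q0=None
c=json.load(open("cmd.json"));r1=R.from_quat(c["q"]);r0=r1*R.from_rotvec([-0.002,-0.001,-1.245]).inv()
p=np.array([142.367,-634.198,404.697])+r0.apply([303,-312,86]);print(p)
json.dump({"p":p.tolist(),"q":c["q"]},open("cmd.json","w"))
E
python3 nav.py -158 0 110
```

```text
[ 370.81864177 -260.38855335  318.29450266] -0.13548603014528132
[ 369.61474521 -263.20305217  319.43146781]
t 1.1 tip dock [-323.    79.2  145.3] yaw 84.4 F dock [-0.2  0.2] 0.3 cmd err [ 1.2  2.8 -1.1]
ROW [16.79, 8.02, 3.65] [0.0, -0.0, -0.0] half [8.395, 4.01, 1.825] [0.0, -0.0, -0.0]
```

Emit:
drive_tool(
  motion=[
    [[3.3,1.6,0.7],[0,0,0]],
    [[7.0,3.3,1.5],[0,0,0]],
    [[10.7,5.1,2.3],[0,0,0]],
    [[14.0,6.7,3.0],[0,0,0]],
    [[16.2,7.7,3.5],[0,0,0]],
    [[16.79,8.02,3.65],[0,0,0]],
    [[16.79,8.02,3.65],[0,0,0]],
    [[16.79,8.02,3.65],[0,0,0]],
  ],
)

```text
t: 1.9
position: [466.3, -106.5, 281.9]
eef_rot: [0.744, 0.668, -0.001, 0.001]
wrist_force: [0.4, -0.0, 0.4]
opening: -0.1
gripper_force: 0.0
```

```bash
python3 nav.py
python3 - <<'E'
from bench import cams
from h import *
t=cams.capture("top");s=cams.capture("side");pickle.dump(t,open("t2.pkl","wb"));pickle.dump(s,open("s2.pkl","wb"))
a=cv2.resize(t["image"][145:255,185:345],None,fx=4,fy=4,interpolation=cv2.INTER_CUBIC)
b=cv2.resize(s["image"][160:290,325:425],None,fx=4,fy=4,interpolation=cv2.INTER_CUBIC)
o=np.zeros((600,800,3),np.uint8);a=cv2.resize(a,(400,275));o[:275,:400]=a;o[:520,400:]=b;cv2.imwrite("pics/c2.png",o)
E
```

```text
t 1.9 tip dock [-160.5    0.6  108.9] yaw 83.8 F dock [ 0.  -0.4] 0.4 cmd err [-0.7 -1.9 -1.1]
```

View pics/c2.png

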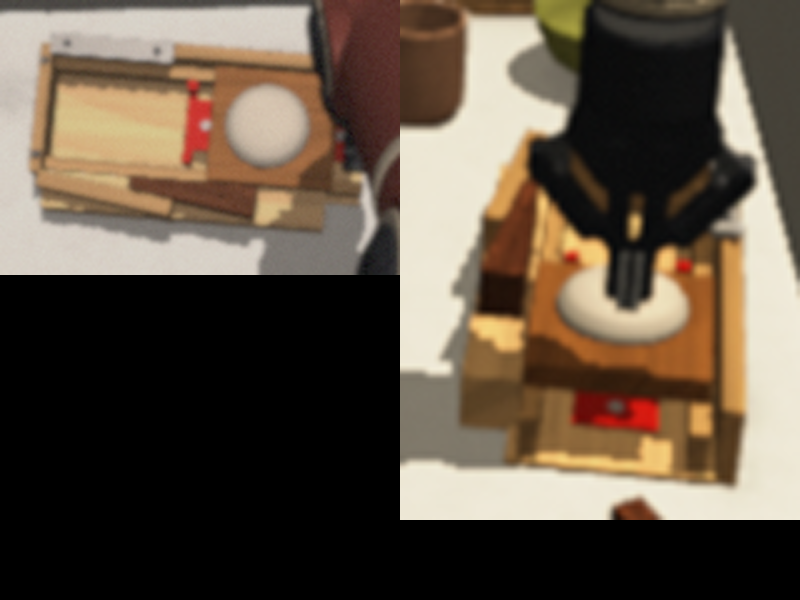

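The view shows the shut fingertips centred over the tread line at combined px (628,305), behind the board. The cavity around the tread is open.

```bash
python3 - <<'E'
from h import *
from nav import *
d,y,s=where();w=np.r_[O+C@d[:2],d[2]];c=load("s2");print("expected side tip px",proj(c,w),"seen",(325+228/4,160+307/4))
E
python3 nav.py -160 0 44
```

```text
expected side tip px [380.81135075 234.9249078 ] seen (382.0, 236.75)
t 2.0 tip dock [-160.7    0.4  109.1] yaw 83.8 F dock [0.1 0.3] -0.0 cmd err [-0.7 -2.2 -0.9]
ROW [-0.2, 0.0, 6.6] [0.0, -0.0, -0.0] half [-0.1, 0.0, 3.3] [0.0, -0.0, -0.0]
```

```bash
python3 nav.py -157.5 0 44
```

```text
t 2.0 tip dock [-160.7    0.4  109.1] yaw 83.8 F dock [0.1 0.3] -0.0 cmd err [-0.5 -0.2 65.1]
ROW [0.25, 0.0, 0.0] [0.0, -0.0, -0.0] half [0.125, 0.0, 0.0] [0.0, -0.0, -0.0]
```

Emit:
drive_tool(
  motion=[
    [[0.05,0,1.0],[0,0,0]],
    [[0.05,0,2.5],[0,0,0]],
    [[0.05,0,4.0],[0,0,0]],
    [[0.05,0,5.3],[0,0,0]],
    [[0.05,0,6.2],[0,0,0]],
    [[0.05,0,6.6],[0,0,0]],
    [[0.05,0,6.6],[0,0,0]],
  ],
)

```text
t: 2.7
position: [466.9, -104.7, 215.5]
eef_rot: [0.743, 0.669, -0.001, 0.001]
wrist_force: [0.7, 0.7, -0.2]
opening: 0.2
gripper_force: 0.0
```

```bash
python3 nav.py -157.5 0 30
```

```text
t 2.7 tip dock [-158.4    0.    42.5] yaw 84.0 F dock [ 0.8 -0.6] -0.2 cmd err [-0.1 -0.6 -1.5]
ROW [-0.0, -0.0, 1.4] [0.0, -0.0, -0.0] half [-0.0, -0.0, 0.7] [0.0, -0.0, -0.0]
```

```bash
python3 nav.py -157.5 0 18
```

```text
t 2.7 tip dock [-158.4    0.    42.5] yaw 84.0 F dock [ 0.8 -0.6] -0.2 cmd err [-0.1 -0.6 12.5]
ROW [-0.01, -0.0, 1.2] [0.0, -0.0, -0.0] half [-0.005, -0.0, 0.6] [0.0, -0.0, -0.0]
```

Emit:
drive_tool(
  motion=[
    [[0,0,0.5],[0,0,0]],
    [[0,0,1.0],[0,0,0]],
    [[0,0,1.5],[0,0,0]],
    [[0,0,2.0],[0,0,0]],
    [[0,0,2.4],[0,0,0]],
    [[0,0,2.6],[0,0,0]],
    [[0,0,2.6],[0,0,0]],
  ],
)

```text
t: 3.4
position: [467.5, -104.6, 190.1]
eef_rot: [0.743, 0.669, -0.0, 0.001]
wrist_force: [-0.2, -0.7, 6.5]
opening: -0.1
gripper_force: 3.2
```

```bash
python3 nav.py
```

```text
t 3.4 tip dock [-158.3   -0.8   17.1] yaw 84.0 F dock [-0.8  0.1] 6.5 cmd err [ 0.4 -0.4 -0.9]
```

```bash
python3 nav.py -57.5 0 18
```

```text
t 3.4 tip dock [-158.3   -0.8   17.1] yaw 84.0 F dock [-0.8  0.1] 6.5 cmd err [ 0.4 -0.4 -0.9]
ROW [10.0, -0.0, 0.0] [0.0, -0.0, -0.0] half [5.0, -0.0, 0.0] [0.0, -0.0, -0.0]
```

Emit:
drive_tool(
  motion=[
    [[0.3,0,0],[0,0,0]],
    [[0.9,0,0],[0,0,0]],
    [[2.0,0,0],[0,0,0]],
    [[3.2,0,0],[0,0,0]],
    [[4.5,0,0],[0,0,0]],
    [[5.9,0,0],[0,0,0]],
    [[7.3,0,0],[0,0,0]],
    [[8.5,0,0],[0,0,0]],
    [[9.5,0,0],[0,0,0]],
    [[10.0,0,0],[0,0,0]],
  ],
)

```text
t: 4.4
position: [478.0, -6.9, 190.2]
eef_rot: [0.744, 0.668, -0.002, 0.003]
wrist_force: [-0.3, -6.8, 7.5]
opening: 0.2
gripper_force: 4.4
```

```bash
python3 nav.py;  python3 - <<'E'
from bench import cams
from h import *
t=cams.capture("top");s=cams.capture("side");pickle.dump(t,open("t3.pkl","wb"));pickle.dump(s,open("s3.pkl","wb"))
a=cv2.resize(t["image"][145:255,185:345],None,fx=2.5,fy=2.5,interpolation=cv2.INTER_CUBIC)
b=cv2.resize(s["image"][160:290,325:425],None,fx=4,fy=4,interpolation=cv2.INTER_CUBIC)
o=np.zeros((600,800,3),np.uint8);o[:275,:400]=a;o[:520,400:]=b;cv2.imwrite("pics/c3.png",o)
E
```

```text
t 4.4 tip dock [-60.6  -1.   17.2] yaw 83.9 F dock [-6.8 -0.4] 7.5 cmd err [ 0.5 -2.1 -0.8]
```

View pics/c3.png

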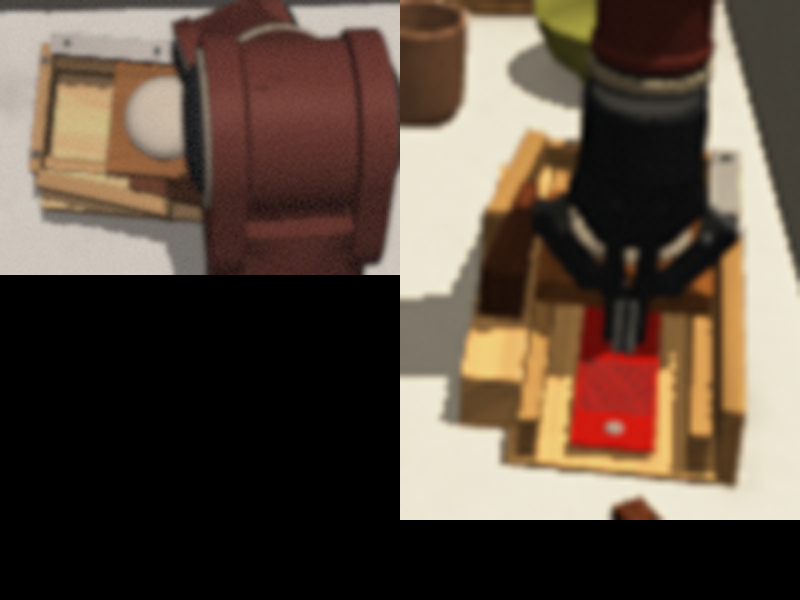

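The board front edge is at combined px (112,115), past the ears. The tread is pressed flat under the finger at (625,345).

```bash
python3 - <<'E'
from h import *
from nav import C,O
c=load("t3")
for p in((115,68),(112,110),(106,165)): print((C.T@(onz(c,*un(185,145,2.5,*p),54)[:2]-O)).round(1))
E
python3 nav.py -9.5 0 18
```

```text
[ 69.2 -43.3]
[68.3 -2.8]
[69. 50.]
t 4.5 tip dock [-59.9  -1.   17.2] yaw 83.9 F dock [-3.2 -0.3] 6.6 cmd err [ 0.5 -1.6 -0.8]
ROW [4.8, -0.0, 0.01] [0.0, -0.0, -0.0] half [2.4, -0.0, 0.005] [0.0, -0.0, -0.0]
```

Emit:
drive_tool(
  motion=[
    [[0.3,0,0],[0,0,0]],
    [[0.9,0,0],[0,0,0]],
    [[1.6,0,0],[0,0,0]],
    [[2.3,0,0],[0,0,0]],
    [[3.0,0,0],[0,0,0]],
    [[3.6,0,0],[0,0,0]],
    [[4.1,0,0],[0,0,0]],
    [[4.5,0,0],[0,0,0]],
    [[4.7,0,0],[0,0,0]],
    [[4.8,0,0],[0,0,0]],
  ],
)

```text
t: 5.5
position: [482.9, 39.7, 190.1]
eef_rot: [0.744, 0.668, -0.002, 0.003]
wrist_force: [0.4, -7.2, 7.3]
opening: 0.2
gripper_force: 4.4
```

```bash
python3 nav.py;  python3 - <<'E'
from bench import cams
from h import *
t=cams.capture("top");s=cams.capture("side");pickle.dump(t,open("t4.pkl","wb"));pickle.dump(s,open("s4.pkl","wb"))
a=cv2.resize(t["image"][145:255,185:265],None,fx=5,fy=5,interpolation=cv2.INTER_CUBIC)
b=cv2.resize(s["image"][160:290,325:425],None,fx=4,fy=4,interpolation=cv2.INTER_CUBIC)
o=np.zeros((600,800,3),np.uint8);o[:550,:400]=a;o[:520,400:]=b;cv2.imwrite("pics/c4.png",o)
E
```

```text
t 5.5 tip dock [-14.   -1.   17.1] yaw 83.8 F dock [-7.1 -1.1] 7.3 cmd err [ 0.4 -3.3 -0.9]
```

View pics/c4.png

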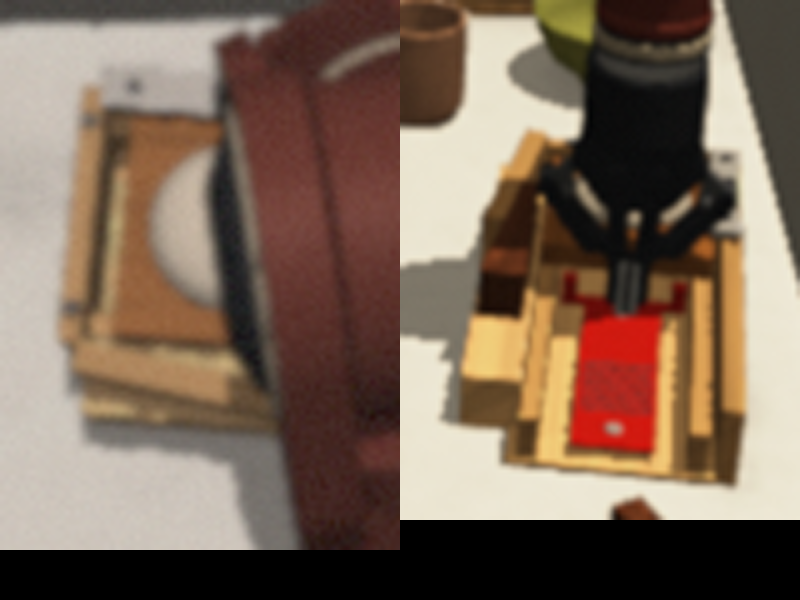

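The board front edge is at combined px (122,225), about 10 mm short of the stop, and the ears at (570,285) and (680,290) are down behind it. About 9 mm more is needed.

```bash
python3 - <<'E'
from h import *
from nav import C,O
c=load("t4")
for p in((128,120),(122,225),(115,335)): print("board front",(C.T@(onz(c,*un(185,145,5,*p),54)[:2]-O)).round(1))
print("stop",(C.T@(onz(c,*un(185,145,5,103,200),56)[:2]-O)).round(1))
E
python3 nav.py -1.5 0 18
```

```text
board front [118.2 -47.3]
board front [116.1   3.3]
board front [114.3  55.8]
stop [125.8  -7.6]
t 5.6 tip dock [-13.9  -1.   17.1] yaw 83.8 F dock [-6.4  0.1] 7.3 cmd err [ 0.4 -3.2 -0.9]
ROW [0.8, -0.0, -0.0] [0.0, -0.0, -0.0] half [0.4, -0.0, -0.0] [0.0, -0.0, -0.0]
```

Emit:
drive_tool(
  motion=[
    [[0.15,0,0],[0,0,0]],
    [[0.3,0,0],[0,0,0]],
    [[0.45,0,0],[0,0,0]],
    [[0.6,0,0],[0,0,0]],
    [[0.7,0,0],[0,0,0]],
    [[0.8,0,0],[0,0,0]],
    [[0.8,0,0],[0,0,0]],
  ],
)

```text
t: 6.3
position: [483.7, 47.6, 190.0]
eef_rot: [0.744, 0.668, -0.002, 0.003]
wrist_force: [0.4, -7.4, 7.1]
opening: -0.3
gripper_force: 4.2
```

```bash
python3 - <<'E'
from bench import cams
from h import *
t=cams.capture("top");pickle.dump(t,open("t5.pkl","wb"));im=t["image"]
g=cv2.cvtColor(im,cv2.COLOR_BGR2GRAY)
o=load("t4")["image"]
for r in(175,190,205):print(r,[im[r,c].tolist() for c in range(200,214,1)])
E
python3 nav.py
```

```text
175 [[132, 154, 179], [105, 141, 177], [96, 136, 176], [91, 131, 171], [80, 115, 150], [62, 89, 117], [51, 73, 101], [53, 84, 121], [64, 98, 143], [61, 98, 145], [61, 97, 147], [61, 96, 145], [59, 98, 147], [61, 97, 146]]
190 [[97, 135, 174], [90, 131, 171], [82, 120, 154], [68, 96, 123], [45, 65, 87], [48, 71, 96], [52, 85, 124], [54, 90, 137], [60, 95, 142], [60, 96, 142], [69, 98, 140], [92, 113, 140], [115, 131, 149], [137, 151, 169]]
205 [[81, 103, 127], [70, 96, 121], [56, 77, 103], [53, 74, 98], [54, 83, 120], [58, 93, 136], [61, 96, 145], [58, 93, 142], [59, 93, 143], [62, 96, 144], [64, 98, 147], [59, 95, 143], [58, 96, 143], [61, 96, 147]]
t 6.35 tip dock [-6.1 -1.  17. ] yaw 83.8 F dock [-6.5 -1.3] 7.3 cmd err [ 0.4 -3.4 -0.9]
```

```bash
python3 nav.py 0.5 0 18
```

```text
t 6.35 tip dock [-6.1 -1.  17. ] yaw 83.8 F dock [-6.5 -1.3] 7.3 cmd err [ 0.4 -3.4 -0.9]
ROW [0.2, -0.0, -0.0] [0.0, -0.0, -0.0] half [0.1, -0.0, -0.0] [0.0, -0.0, -0.0]
```

Emit:
drive_tool(
  motion=[
    [[0.1,0,0],[0,0,0]],
    [[0.2,0,0],[0,0,0]],
    [[0.2,0,0],[0,0,0]],
    [[0.0,0,0],[0,0,0]],
    [[-0.3,0,0],[0,0,0]],
    [[-0.5,0,0],[0,0,0]],
    [[-0.5,0,0],[0,0,0]],
  ],
)

```text
t: 7.05
position: [483.4, 47.3, 190.2]
eef_rot: [0.743, 0.67, 0.002, 0.001]
wrist_force: [0.2, 2.2, 6.5]
opening: 0.1
gripper_force: 3.2
```

```bash
python3 nav.py; python3 nav.py -6.5 0 18 ; python3 nav.py -12.5 0 100
```

```text
t 7.05 tip dock [-4.9 -1.  17.2] yaw 84.1 F dock [2.3 0.1] 6.5 cmd err [-0.2 -5.6 -0.7]
t 7.05 tip dock [-4.9 -1.  17.2] yaw 84.1 F dock [2.3 0.1] 6.5 cmd err [-0.2 -5.6 -0.7]
ROW [-0.7, -0.0, -0.0] [0.0, -0.0, -0.0] half [-0.35, -0.0, -0.0] [0.0, -0.0, -0.0]
t 7.05 tip dock [-4.9 -1.  17.2] yaw 84.1 F dock [2.3 0.1] 6.5 cmd err [ 0.6  1.3 -0.7]
ROW [-0.59, -0.0, -8.2] [0.0, -0.0, -0.0] half [-0.295, -0.0, -4.1] [0.0, -0.0, -0.0]
```

Emit:
drive_tool(
  motion=[
    [[-0.1,0,-0.8],[0,0,0]],
    [[-0.2,0,-2.0],[0,0,0]],
    [[-0.3,0,-3.6],[0,0,0]],
    [[-0.4,0,-5.4],[0,0,0]],
    [[-0.5,0,-7.2],[0,0,0]],
    [[-0.59,0,-8.2],[0,0,0]],
  ],
)

```text
t: 7.65
position: [482.0, 38.8, 273.1]
eef_rot: [0.744, 0.668, -0.001, 0.002]
wrist_force: [0.6, -0.5, -0.2]
opening: 0.1
gripper_force: 0.0
```

```bash
python3 nav.py -95 77 100
```

```text
t 7.65 tip dock [-14.3  -0.2 100.1] yaw 83.9 F dock [-0.4 -0.6] -0.2 cmd err [-0.2 -1.3  0.2]
ROW [-8.25, -7.7, -0.01] [0.0, -0.0, -0.0] half [-4.125, -3.85, -0.005] [0.0, -0.0, -0.0]
```

```bash
python3 - <<'E'
s=open("nav.py").read()
s=s.replace('z=np.array([0,0,-1.]);rt=R.from_matrix(np.c_[x,np.cross(z,x),z])','z=np.array([0,0,-1.]);rt=R.from_matrix(np.c_[x,np.cross(z,x),z])*R.from_rotvec([a[4] if len(a)>4 else 0,0,0])')
s=s.replace('pt=np.r_[O+C@np.array(a[:2]),a[2]+173]','pt=np.r_[O+C@np.array(a[:2]),a[2]]-173*rt.apply([0,0,1])')
open("nav.py","w").write(s)
from h import *
from bench import cams
from nav import C,O
t=cams.capture("top");c=cams.capture("side");pickle.dump(c,open("s6.pkl","wb"));crop(c["image"],325,160,100,130,4,"pics/c6.png")
import json
# cmd back to the pose before the unused plan
cm=json.load(open("cmd.json"));print(cm["p"])
p=O+C@np.array([-12.5,0]);cm["p"]=[p[0],p[1],273.0];json.dump(cm,open("cmd.json","w"))
E
python3 nav.py -95 78 100 84 0.27
```

```text
[396.995419936541, -33.89230877342164, 273.018305710081]
t 7.75 tip dock [-13.9  -0.8 100. ] yaw 83.9 F dock [0.4 0.1] -0.4 cmd err [ 0.2 -1.  -0. ]
ROW [-8.25, -3.18, 0.62] [0.27, -0.0, -0.0] half [-4.125, -1.59, 0.31] [0.135, -0.0, -0.0]
```

View pics/c6.png

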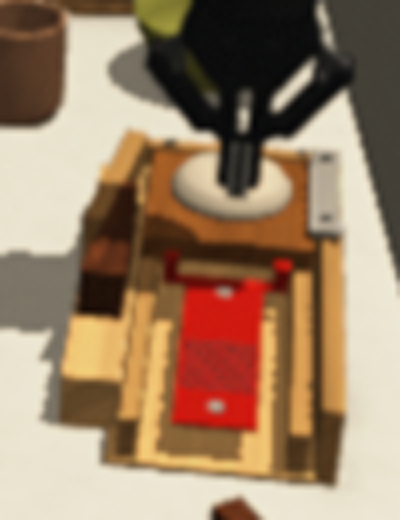

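The latch has snapped up: the tread's rear edge is at (215,428) again and the ears at (172,262) and (284,268) stand behind the board. The wedge's thick end is at (103,280).

Emit:
drive_tool(
  motion=[
    [[-0.8,-0.3,0.06],[0.03,0,0]],
    [[-2.2,-0.8,0.16],[0.07,0,0]],
    [[-3.8,-1.5,0.3],[0.12,0,0]],
    [[-5.4,-2.1,0.4],[0.18,0,0]],
    [[-6.8,-2.6,0.5],[0.22,0,0]],
    [[-7.9,-3.05,0.6],[0.26,0,0]],
    [[-8.25,-3.18,0.62],[0.27,0,0]],
    [[-8.25,-3.18,0.62],[0.27,0,0]],
  ],
)

```text
t: 8.55
position: [441.6, -39.6, 264.9]
eef_rot: [0.737, 0.662, -0.091, -0.1]
wrist_force: [-0.4, -0.3, 0.5]
opening: 0.0
gripper_force: 0.0
```

```bash
python3 nav.py -95 78 51 84 0.27
```

```text
t 8.55 tip dock [-96.2  78.4  98.2] yaw 83.9 F dock [-0.3  0.4] 0.5 cmd err [-0.3 -0.9 -1.9]
ROW [-0.0, 1.3, 4.73] [0.0, -0.0, -0.0] half [-0.0, 0.65, 2.365] [0.0, -0.0, -0.0]
```

Reached. Next is the descent behind the wedge.

Emit:
drive_tool(
  motion=[
    [[0,0.2,0.7],[0,0,0]],
    [[0,0.5,1.8],[0,0,0]],
    [[0,0.8,3.0],[0,0,0]],
    [[0,1.1,4.0],[0,0,0]],
    [[0,1.25,4.6],[0,0,0]],
    [[0,1.3,4.73],[0,0,0]],
    [[0,1.3,4.73],[0,0,0]],
  ],
)

```text
t: 9.25
position: [442.0, -38.8, 216.4]
eef_rot: [0.736, 0.663, -0.09, -0.099]
wrist_force: [0.8, -0.2, 0.2]
opening: -0.0
gripper_force: 0.0
```

```bash
python3 nav.py -45 73 51 84 0.27
```

```text
t 9.25 tip dock [-95.4  77.7  49.6] yaw 84.0 F dock [-0.1 -0.8] 0.2 cmd err [ 0.2 -0.2 -1.3]
ROW [5.0, 0.48, -0.13] [0.0, -0.0, -0.0] half [2.5, 0.24, -0.065] [0.0, -0.0, -0.0]
```

Emit:
drive_tool(
  motion=[
    [[0.3,0.03,0],[0,0,0]],
    [[0.8,0.08,-0.02],[0,0,0]],
    [[1.3,0.13,-0.03],[0,0,0]],
    [[1.9,0.18,-0.05],[0,0,0]],
    [[2.5,0.24,-0.06],[0,0,0]],
    [[3.1,0.3,-0.08],[0,0,0]],
    [[3.7,0.36,-0.1],[0,0,0]],
    [[4.3,0.41,-0.11],[0,0,0]],
    [[4.8,0.46,-0.12],[0,0,0]],
    [[5.0,0.48,-0.13],[0,0,0]],
  ],
)

```text
t: 10.25
position: [452.6, 10.5, 216.5]
eef_rot: [0.737, 0.663, -0.09, -0.099]
wrist_force: [1.0, -2.5, 0.7]
opening: 0.1
gripper_force: 1.3
```

```bash
python3 nav.py -29 69 51 84 0.27
```

```text
t 10.25 tip dock [-45.4  72.1  49.7] yaw 84.0 F dock [-2.4 -1.3] 0.7 cmd err [ 0.6 -0.1 -1.2]
ROW [1.6, 0.39, -0.11] [0.0, -0.0, -0.0] half [0.8, 0.195, -0.055] [0.0, -0.0, -0.0]
```

Emit:
drive_tool(
  motion=[
    [[0.2,0.05,-0.01],[0,0,0]],
    [[0.5,0.12,-0.03],[0,0,0]],
    [[0.8,0.2,-0.05],[0,0,0]],
    [[1.1,0.27,-0.08],[0,0,0]],
    [[1.4,0.34,-0.1],[0,0,0]],
    [[1.6,0.39,-0.11],[0,0,0]],
    [[1.6,0.39,-0.11],[0,0,0]],
  ],
)

```text
t: 10.95
position: [457.8, 26.6, 216.4]
eef_rot: [0.736, 0.663, -0.09, -0.1]
wrist_force: [-0.8, 0.0, -0.1]
opening: -0.1
gripper_force: 0.0
```

```bash
python3 nav.py -21 67 51 84 0.27
```

```text
t 10.95 tip dock [-28.7  68.9  49.6] yaw 84.0 F dock [-0.1  0.8] -0.1 cmd err [ 0.   0.5 -1.3]
ROW [0.8, 0.19, -0.05] [0.0, -0.0, -0.0] half [0.4, 0.095, -0.025] [0.0, -0.0, -0.0]
```

Emit:
drive_tool(
  motion=[
    [[0.1,0.02,0],[0,0,0]],
    [[0.3,0.07,-0.02],[0,0,0]],
    [[0.5,0.12,-0.03],[0,0,0]],
    [[0.65,0.15,-0.04],[0,0,0]],
    [[0.8,0.19,-0.05],[0,0,0]],
    [[0.8,0.19,-0.05],[0,0,0]],
  ],
)

```text
t: 11.55
position: [460.8, 33.9, 216.5]
eef_rot: [0.737, 0.663, -0.09, -0.099]
wrist_force: [-1.1, -0.2, -0.2]
opening: 0.2
gripper_force: 0.3
```

```bash
python3 nav.py -15 67 51 84 0.27;python3 - <<'E'
from h import *
from bench import cams
c=cams.capture("side");pickle.dump(c,open("s7.pkl","wb"));t=cams.capture("top");pickle.dump(t,open("t7.pkl","wb"))
a=cv2.resize(t["image"][145:255,185:265],None,fx=5,fy=5,interpolation=cv2.INTER_CUBIC)
b=cv2.resize(c["image"][160:290,325:425],None,fx=4,fy=4,interpolation=cv2.INTER_CUBIC)
o=np.zeros((600,800,3),np.uint8);o[:550,:400]=a;o[:520,400:]=b;cv2.imwrite("pics/c7.png",o)
E
```

```text
t 11.55 tip dock [-21.1  66.5  49.7] yaw 84.0 F dock [-0.3  1.1] -0.2 cmd err [ 0.3  0.  -1.2]
ROW [0.6, 0.0, -0.0] [0.0, -0.0, -0.0] half [0.3, 0.0, -0.0] [0.0, -0.0, -0.0]
```

View pics/c7.png

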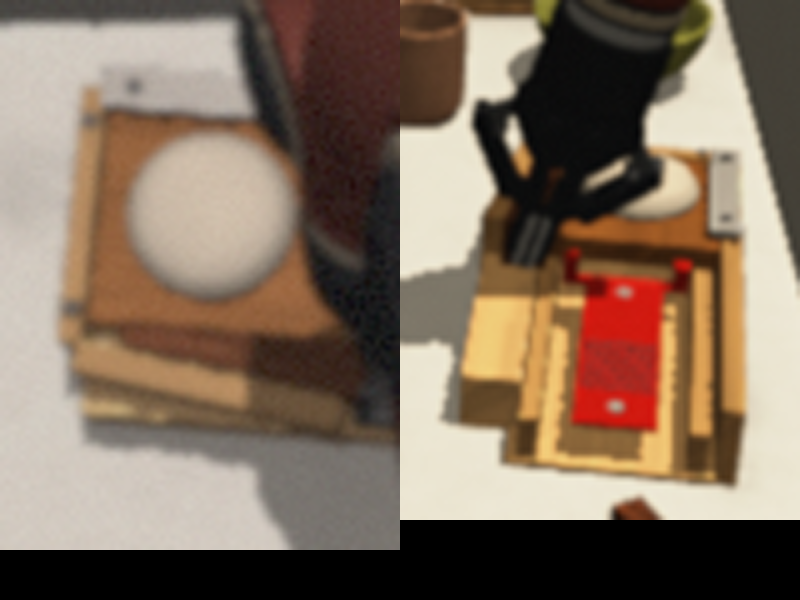

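The board is home, with its front edge at (100,220) against the stop. The wedge is running alongside it at (150–350,345), and the fingers are at its thick end (530,250). I'll press until it sets.

Emit:
drive_tool(
  motion=[
    [[0.1,0,0],[0,0,0]],
    [[0.2,0,0],[0,0,0]],
    [[0.3,0,0],[0,0,0]],
    [[0.4,0,0],[0,0,0]],
    [[0.5,0,0],[0,0,0]],
    [[0.6,0,0],[0,0,0]],
    [[0.6,0,0],[0,0,0]],
  ],
)

```text
t: 12.35
position: [461.4, 35.8, 216.5]
eef_rot: [0.738, 0.662, -0.093, -0.097]
wrist_force: [0.9, -11.2, 2.5]
opening: -0.2
gripper_force: 5.2
```

```bash
python3 nav.py -10 67 51 84 0.27
```

```text
t 12.35 tip dock [-20.2  66.3  49.7] yaw 83.9 F dock [-11.   -2.1] 2.5 cmd err [ 0.2 -3.9 -1.2]
ROW [0.5, 0.0, -0.0] [0.0, -0.0, -0.0] half [0.25, 0.0, -0.0] [0.0, -0.0, -0.0]
```

Emit:
drive_tool(
  motion=[
    [[0.1,0,0],[0,0,0]],
    [[0.2,0,0],[0,0,0]],
    [[0.3,0,0],[0,0,0]],
    [[0.4,0,0],[0,0,0]],
    [[0.5,0,0],[0,0,0]],
    [[0.5,0,0],[0,0,0]],
    [[0.5,0,0],[0,0,0]],
  ],
)

```text
t: 13.05
position: [461.7, 37.0, 216.5]
eef_rot: [0.738, 0.661, -0.096, -0.095]
wrist_force: [0.3, -19.6, 6.3]
opening: -0.3
gripper_force: 9.6
```

```bash
python3 nav.py -6 67 51 84 0.27
```

```text
t 13.05 tip dock [-20.1  66.4  49.8] yaw 83.8 F dock [-19.4  -2.3] 6.3 cmd err [-0.  -7.8 -1.2]
ROW [0.4, 0.0, -0.0] [0.0, -0.0, -0.0] half [0.2, 0.0, -0.0] [0.0, -0.0, -0.0]
```

Emit:
drive_tool(
  motion=[
    [[0.1,0,0],[0,0,0]],
    [[0.2,0,0],[0,0,0]],
    [[0.3,0,0],[0,0,0]],
    [[0.4,0,0],[0,0,0]],
    [[0.4,0,0],[0,0,0]],
    [[0.4,0,0],[0,0,0]],
  ],
)

```text
t: 13.65
position: [461.9, 37.9, 216.5]
eef_rot: [0.739, 0.66, -0.098, -0.094]
wrist_force: [-0.3, -26.5, 8.6]
opening: -0.1
gripper_force: 13.1
```

```bash
python3 nav.py -46 69 51 84 0.27
```

```text
t 13.65 tip dock [-20.1  66.4  49.9] yaw 83.7 F dock [-26.3  -2.4] 8.6 cmd err [ -0.2 -10.8  -1.2]
ROW [-4.0, -0.19, 0.05] [0.0, -0.0, -0.0] half [-2.0, -0.095, 0.025] [0.0, -0.0, -0.0]
```

Emit:
drive_tool(
  motion=[
    [[-0.4,-0.02,0],[0,0,0]],
    [[-1.0,-0.05,0.01],[0,0,0]],
    [[-1.7,-0.08,0.02],[0,0,0]],
    [[-2.5,-0.12,0.03],[0,0,0]],
    [[-3.3,-0.15,0.04],[0,0,0]],
    [[-3.8,-0.18,0.05],[0,0,0]],
    [[-4.0,-0.19,0.05],[0,0,0]],
  ],
)

```text
t: 14.35
position: [456.0, 8.4, 216.5]
eef_rot: [0.737, 0.663, -0.09, -0.099]
wrist_force: [0.6, 0.0, -0.5]
opening: -0.1
gripper_force: 0.0
```

```bash
python3 nav.py -160 60 190 84 0.27
```

```text
t 14.35 tip dock [-46.9  68.8  49.7] yaw 84.0 F dock [ 0.1 -0.6] -0.5 cmd err [ 0.  -0.7 -1.2]
ROW [-11.4, -2.84, -13.64] [0.0, -0.0, -0.0] half [-5.7, -1.42, -6.82] [0.0, -0.0, -0.0]
```

Emit:
drive_tool(
  motion=[
    [[-0.5,-0.2,-1.0],[0,0,0]],
    [[-1.5,-0.6,-3.0],[0,0,0]],
    [[-3.0,-1.0,-5.5],[0,0,0]],
    [[-5.0,-1.4,-8.2],[0,0,0]],
    [[-7.5,-2.0,-10.8],[0,0,0]],
    [[-9.8,-2.5,-12.6],[0,0,0]],
    [[-11.0,-2.8,-13.4],[0,0,0]],
    [[-11.4,-2.84,-13.64],[0,0,0]],
  ],
)

```text
t: 15.15
position: [452.7, -106.3, 356.8]
eef_rot: [0.737, 0.662, -0.09, -0.098]
wrist_force: [0.9, -0.5, 0.2]
opening: 0.1
gripper_force: 0.0
```

```bash
python3 nav.py;python3 - <<'E'
from h import *
from bench import cams
c=cams.capture("side");t=cams.capture("top")
a=cv2.resize(t["image"][145:255,185:265],None,fx=5,fy=5,interpolation=cv2.INTER_CUBIC)
b=cv2.resize(c["image"][160:290,325:425],None,fx=4,fy=4,interpolation=cv2.INTER_CUBIC)
o=np.zeros((600,800,3),np.uint8);o[:550,:400]=a;o[:520,400:]=b;cv2.imwrite("pics/c8.png",o)
E
```

```text
t 15.15 tip dock [-161.4   59.7  189.9] yaw 83.9 F dock [-0.4 -0.9] 0.2 cmd err [-0.2 -1.1  0. ]
```

View pics/c8.png

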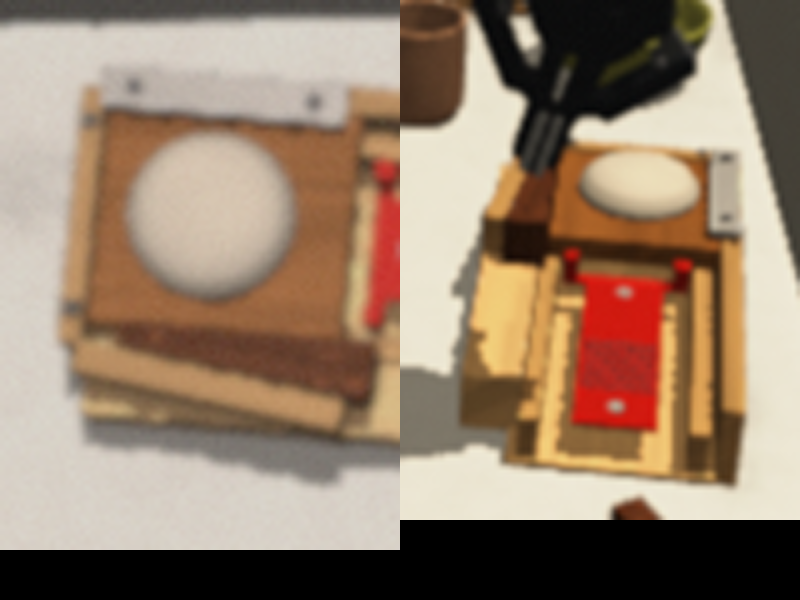

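The board is home at the stop (front edge at px (95,220)) and pressed to the fence under the lip. The ears at (385,175) and (375,320) are up behind it, and the wedge is tight, ending at (372,375). I'm handing in the job.

```bash
python3 -c "
from bench import ticket
print(ticket.job_done())"
```

```text
the job is handed in; nothing more can be done
None
```

I handed the job in at about 15 s: the last pictures show the board at the end stop with the latch up behind it, the wedge held under 26 N without moving, and the arm clear; no verdict was returned.

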